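# Hang up the ear defenders and lift the wax with the tongs

### The job

The ear defenders are standing over the plug of ski wax: hang them over the steel rail, one cup on each side of the bar, and let go of them. Then pick up the tongs, close their jaws on the wax and hold it still at least 10 cm clear of the bench so that I can brush the grit off it, and finish while still holding it there. Never touch the wax itself with the gripper, and leave everything else on the bench where it is.

Things in the scene. Friction and masses are not known exactly. Their poses are not given: they have to be found in the camera images.
- muffs: Rigid ear defenders, 180 g, an arch in their own x-z plane standing on two cups astride the wax. Cups at x = +-55 to +-83 mm, 46 mm wide (y), 60 mm tall; a steel band 22 mm wide (y), 5 mm thick, arches from cup to cup (mean radius 62 mm), its underside 117 mm above the soles at the top. Overall 166 x 46 x 140 mm. Origin: level with the soles, midway between the cups; z up.
- muffs_crown (a point): Centre of the rubber crown block on top of the band (34 mm along x, 22 mm wide along y, 18 mm tall), 131 mm above the soles, 14 mm above the band's underside. Grip it across its 22 mm width; fingertips more than 13 mm below this point would stand under the band and meet the bar when hanging.
- rail: Fixed steel rail: a horizontal round bar 16 mm in diameter and 220 mm long along its own y axis, on a post at each end. Origin on the bench under the middle of the bar.
- rail_mid (a point): Middle of the bar, on its axis, 142 mm above the bench; y runs along the bar.
- wax: Plug of hard cream-coloured ski wax standing on the bench under the ear defenders: upright cylinder 30 mm in diameter, 40 mm tall, about 30 g. Origin at the centre of its underside.
- wax_center (a point): Centre of the wax plug, 20 mm above its underside.
- tongs: Steel spring tongs, 125 g, balanced at the grips, lying on the bench so that the arms open and close level; all 24 mm tall. This body is the hub and left (+y) arm. Origin: on the underside, on the centre line at the black grips. x points to the jaws (along the centre line only while fully open: it turns with the left arm), z up. Hub and hinge 95 mm behind the origin, jaw centres 88 mm ahead.
- tongs_grip (a point): Point on the centre line midway between the two black grips (each 52 mm long, 24 mm tall), 12 mm above the underside. Squeeze the grips together from above: they are 57 mm apart over their outsides when open (59 at the front ends), 41 mm when the jaws hold the wax. Slightly squeezed (to 52 mm) the tongs can be carried with open jaws.
- tongs_arm: The right (-y) arm of the tongs, hinged at the hub and sprung open: the spring pushes on a gripper at the grips with 8 N when open, 12 N when closed on the wax. Origin at the hinge, on the underside.
- jaw_left (a point): Middle of the inner face of the tongs' left jaw, 12 mm above the underside. Jaw faces are 44 mm long, 24 mm tall; gap between them 61 mm open, about 51 mm with the grips squeezed to 52 mm.
- jaw_right (a point): Middle of the inner face of the tongs' right jaw, half-way up; the point midway between jaw_left and jaw_right is the centre of the bite.
- brush: Boot brush, red plastic, 150 x 45 x 50 mm. To be left alone.
- carabiner: Aluminium carabiner lying flat, 102 x 62 x 12 mm. To be left alone.
- tin: Closed round tin of ski wax, 72 mm in diameter, 26 mm tall. To be left alone.
- shoehorn: Steel shoehorn lying flat, about 180 x 36 x 11 mm. To be left alone.
- headlamp: Yellow headlamp, 42 x 62 x 47 mm. To be left alone.
- cork: Waxing cork block, 60 x 36 x 26 mm. To be left alone.
Mind the look-alikes: they are no part of the job. What is shaped like the muffs but orange or yellow is not meant.

How it is judged (in metres and radians):
On the way, in this order (a step that is already met when the one before it is completed fails the run):
1. the ear defenders hang on the rail's bar, let go (z of muffs_crown in the frame of rail_mid between 0.006 and 0.035 m and x of muffs_crown in the frame of rail_mid between -0.03 and 0.03 m and y of muffs_crown in the frame of rail_mid between -0.09 and 0.09 m and angle between muffs_crown's own z axis and vertical below 0.4 rad and contact force between muffs and rail above 0.5 N and contact force between muffs and the arm below 0.1 N and contact force between muffs and the fingers below 0.1 N and linear speed of muffs below 0.05 m/s), for 0.3 s.
2. the tongs, held by the gripper, are closed on the wax (contact force between wax and tongs_arm above 1 N and distance between wax_center and jaw_left below 0.035 m and distance between wax_center and jaw_right below 0.035 m and contact force between tongs and the fingers above 1 N), for 0.2 s.
At the end, for the whole second after the job is handed in: Ear defenders hang still and untouched on the bar (crown within 30 mm across, 90 mm along from its middle, upright to 0.4 rad); the wax is squeezed between both tong jaws (over 1 N), the gripper holds the tongs, and the wax is still, its centre over 105 mm above the bench (all of step 1 and all of step 2 and height (world z) of wax_center above 0.105 m and linear speed of each of wax, tongs below 0.03 m/s); the arm keeps its last pose, push and grip.
It fails at once if the gripper or arm touched the wax (contact force between wax and the fingers above 0.3 N or contact force between wax and the arm above 0.3 N).
It fails at once if something else on the bench was moved more than 30 mm (distance of any of brush, carabiner, tin, shoehorn, headlamp, cork from where it was at the start of the episode above 0.03 m).
It also fails if it takes over 70 s, if anything falls off the work surface, if the arm or the gripper's body presses on something with over 40 N, if the wrist force passes 120 N, or if a joint passes its speed limit or range.

### The arm

A 6-joint arm with a two-finger parallel gripper is mounted at the origin on the work surface. World frame = base frame: x ahead of the robot, y to its left, z up, the work surface at z = 0. Lengths are in mm, angles in rad, forces in N, time in s.
With the tool pointing down it reaches from about 250 to 775 mm from the base axis. Payload 4 kg.
Tool frame: the origin (TCP) lies on the front face of the gripper's body, between the roots of the fingers; the fingertips stand 73 mm ahead of it and the grasp point (between the pads) lies 54 mm ahead of it; z points along the fingers, y is the line along which they close (so a half turn about z gives the same grasp; the last joint's range is limited). The gripper opens to 85 mm and grips with 20 to 120 N. Pads are 22 mm wide; open, the fingers measure 114 mm over their backs; the gripper's body (76 mm by 85 mm) begins 54 mm behind the grasp point. The pads swing forward as they close: fully open they stand 13 mm farther back than shut.
Start: joints at [1.006, 0.087, 1.371, -0, 1.684, -0.103], TCP at [245.066, 492.395, 303.941] pointing down, gripper open.
Joint ranges: [-3.1, 3.1], [-0.76, 2.03], [0.27, 2.55], [-1.08, 4.22], [0.17, 2.65], [-2.57, 2.57]. Speed limits (rad/s): [2.79, 2.79, 3.14, 3.14, 3.14, 3.14].

### API

Orientations are given as a 3x3 rotation matrix whose columns are the frame's x, y, z axes.
In Python, from bench import get_obs, snapshot, calibration, hand_in gives the robot as it stands.
- The arm moves only by the shell command python3 -m creep 'ROWS' [FORCE]. ROWS is JSON, a list that holds one entry, the list of rows, each a list of 7 numbers: the opening, from 0 (shut) to 1 (fully open), then the shift along the world's x, y, z each as a share of 150 mm, from -1 to 1, then the turn, a rotation vector about the world's x, y, z each as a share of 90 degrees, from -1 to 1. In form: [[[claw, x, y, z, ax, ay, az], ...]]. A call has 1 to 5 rows; each row is the pose to reach, as a shift and turn from the pose commanded when the call began; what a row does not reach only later rows make up. A row lasts 1/12 s, in which the tool goes at most 41.7 mm and 7.16 degrees, less where a joint would pass 70% of its speed; a pose out of reach is approached as far as the arm can. A call with a number of a shift or a turn outside -1 to 1 is refused whole. A call with a gripper value outside its range is refused whole. The fingers move at their own pace and stop on an object; FORCE is the grip in N (left out, the last holds). Time passes only in rows, so rows that repeat a pose let the fingers close. It gives the time, the measured TCP pose, the force, the opening and the grip force at its end, in the units of the state.
- get_obs(): the state, without advancing time (a new reading comes with each control period).
- snapshot(name): name is "side" or "top"; returns (picture, depth): 480x640x3 uint8, red, green, blue; 480x640 float32, mm along the optical axis (not along the pixel's ray), 0 where there is no reading.
- calibration(name): a dict with "vertical_fov" (degrees; the focal length in pixels is half the picture's height over the tangent of half this angle, whatever the lens; pixels are square), "cx", "cy" (the principal point, pixels), "origin" and "rotation" of the camera in the world. Camera axes: x right, y down, z forward; pixel columns grow to the right and rows downward; lengths in mm; the calibration is good to about 2 mm. A picture is of the moment at which its call begins. calibration takes no time and is no camera call.
- hand_in(): hands the job in; it is judged then, once.
The state is a dict: "time_s": time; "qpos": joint angles; "joint_vel": joint speeds; "joint_torque": joint torques, N m; "tcp_pos": TCP position; "ee_rot": TCP orientation; "contact_force": force on the tool from outside, world axes, zero at the start; "ft_torque": the same for the moment, N m; "gripper_width": opening from 0.0 (shut) to 1.0 (fully open); "finger_force": force on a finger pad.
Only numpy, scipy, OpenCV 4.12 (cv2) and the standard library are available. Lean on these libraries where they do the work, as an engineer would, in place of code of your own. Each camera call takes 0.05 s, during which the arm holds its last target. There are 200 camera calls.

## Working session

There is one attempt and no reset: what is moved stays moved. The work goes in short steps, Python scripts to look and compute and a shell command to move; the robot and the scene stay as the last step left them, time stands still between calls to the robot, and variables do not carry over. Pictures are saved under pics/ and viewed, at most 10 in all, crops included, and the job is handed in when it is done.

```bash
mkdir -p pics
cat > h.py <<'E'
import numpy as np, cv2
from bench import get_obs, snapshot, calibration, hand_in
def K(n):
    c=calibration(n); f=240/np.tan(np.radians(c["vertical_fov"])/2)
    return f,c["cx"],c["cy"],np.array(c["origin"],float),np.array(c["rotation"],float)
def ray(n,u,v):
    f,cx,cy,o,R=K(n); return o,R@np.array([(u-cx)/f,(v-cy)/f,1])
def plane(n,u,v,z):
    o,d=ray(n,u,v); return o+d*(z-o[2])/d[2]
def cloud(n,D):
    f,cx,cy,o,R=K(n); v,u=np.mgrid[:480,:640]
    P=np.stack([(u-cx)/f*D,(v-cy)/f*D,D],-1)@R.T+o
    P[D<=0]=np.nan; return P
def proj(n,p):
    f,cx,cy,o,R=K(n); q=R.T@(np.array(p)-o); return q[0]/q[2]*f+cx,q[1]/q[2]*f+cy
E
python3 - <<'E'
from h import *
for n in("top","side"):
    p,d=snapshot(n); cv2.imwrite(f"pics/{n}0.png",p[...,::-1]); np.savez(f"{n}0.npz",p=p,d=d)
    f,cx,cy,o,R=K(n);print(n,f,cx,cy,o,R.round(3).tolist(),calibration(n).keys(),(d>0).mean())
E
```

```text
top 459.7462463650988 318.796612475047 243.30358544166816 [469.44331886  41.02290866 970.9544996 ] [[-0.011, -0.994, 0.105], [-1.0, 0.009, -0.02], [0.019, -0.105, -0.994]] dict_keys(['vertical_fov', 'cx', 'cy', 'origin', 'rotation']) 0.9959993489583333
side 500.0996440430648 318.8549059857517 236.4285452244072 [  29.30866322 -620.31062368  626.44212508] [[0.786, -0.337, 0.518], [-0.618, -0.409, 0.671], [-0.014, -0.848, -0.53]] dict_keys(['vertical_fov', 'cx', 'cy', 'origin', 'rotation']) 0.9958268229166667
```

View pics/top0.png

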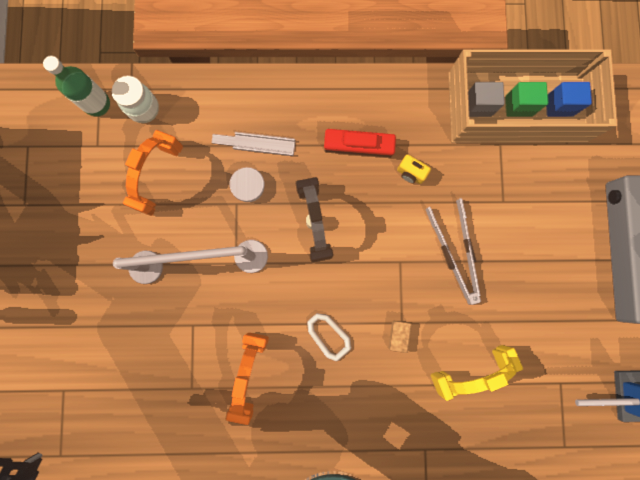

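View pics/side0.png

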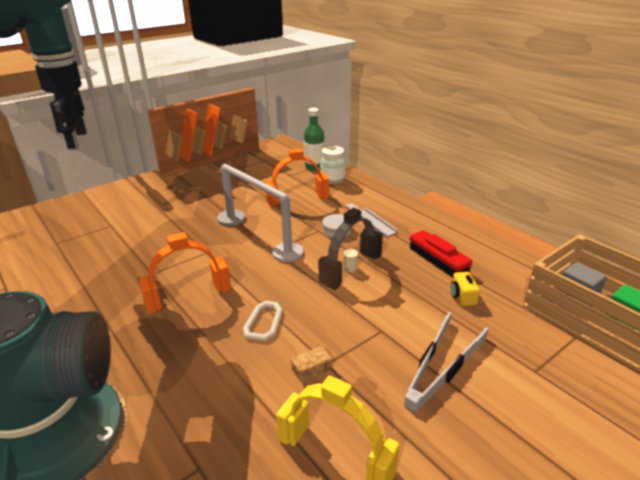

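Side view: black muffs at (350,245) with the wax at (351,260); the rail bar runs (225,170)–(288,198) and the tongs lie at (445,360). Top view: muffs (315,218), bar (118,264)–(250,252), tongs hub (475,298), jaws (430,210)/(461,202).
Candidates for the muffs, in top pixels: orange (147,172), orange (247,380), yellow (480,375), black (315,218). I choose the black one, which stands over the cream wax.

Run:
```python
from h import *
T=np.load("top0.npz");S=np.load("side0.npz")
C={n:cloud(n,X["d"]) for n,X in(("top",T),("side",S))}
cv2.imwrite("pics/crop.png",np.hstack([cv2.resize(T["p"][160:280,260:380,::-1],(400,400)),cv2.resize(S["p"][190:310,290:410,::-1],(400,400))]))
def rep(n,m,t):
    P=C[n][m];P=P[~np.isnan(P[:,0])]
    print(n,t,len(P),"med",np.median(P,0).round(1),"lo",np.percentile(P,2,0).round(1),"hi",np.percentile(P,98,0).round(1));return P
v,u=np.mgrid[:480,:640]
def box(a,b,c,d): return (u>=a)&(u<=c)&(v>=b)&(v<=d)
for n,X,bm,bt,br in(("top",T,(290,165,345,270),(420,190,490,310),(105,235,275,285)),("side",S,(305,195,395,295),(395,305,500,415),(205,160,305,265))):
    p=X["p"].astype(int);g=p.max(2);sat=g-p.min(2);c=C[n]
    dark=box(*bm)&(g<85)&(sat<30)
    rep(n,dark&(c[...,2]>100),"muffs>100");P=rep(n,dark&(c[...,2]>132),"crown top")
    Q=rep(n,dark&(c[...,2]>52)&(c[...,2]<70),"cups top")
    for s in (P,Q):
        if len(s)>5:
            r=cv2.minAreaRect(s[:,:2].astype(np.float32));print("  rect",np.round(r[0],1),np.round(r[1],1),round(r[2],1))
    bar=box(*br)&(c[...,2]>125)&(sat<60)
    P=rep(n,bar,"bar")
    l=cv2.fitLine(P[:,:2].astype(np.float32),cv2.DIST_HUBER,0,.01,.01).ravel();t=(P[:,:2]-l[2:])@l[:2]
    print("  line",l[:2],"ends",np.percentile(t,[1,99]).round(1),"mid",l[2:]+l[:2]*np.percentile(t,[1,99]).mean(),"zmax",np.percentile(P[:,2],98))
    tg=box(*bt)&(c[...,2]>14)&(c[...,2]<40);P=rep(n,tg,"tongs")
    blk=tg&(g<70); rep(n,blk,"grips")
    k,lab,st,ce=cv2.connectedComponentsWithStats(blk.astype(np.uint8))
    for i in range(1,k):
        if st[i,4]>15: Q=rep(n,lab==i,"grip%d px%s"%(i,ce[i].round()))
    wax=box(*bm)&(p[...,2]>120)&(p[...,0]>190)&(c[...,2]>3)&(c[...,2]<60);rep(n,wax,"wax")
```

```text
return _methods._mean(a, axis=axis, dtype=dtype,
  ret = um.true_divide(
Traceback (most recent call last):
IndexError: index -1 is out of bounds for axis 0 with size 0
```

View pics/crop.png

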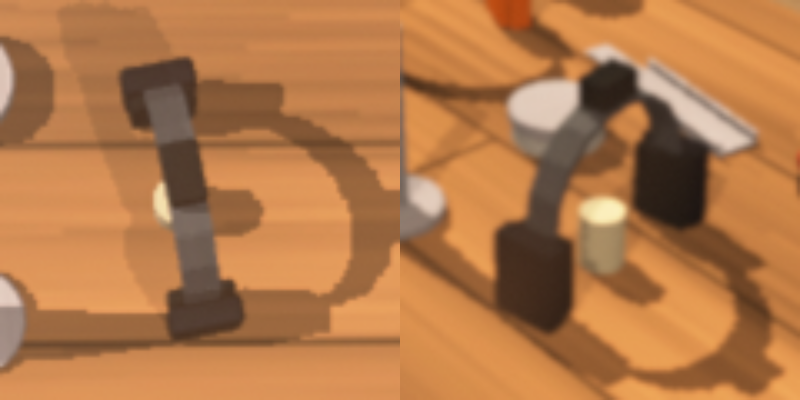

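The crop confirms it: black muffs with a crown block (top px about (315,213)), and the cream wax plug beneath them.

```bash
cat > meas.py <<'E'
from h import *
T=np.load("top0.npz");S=np.load("side0.npz")
C={n:cloud(n,X["d"]) for n,X in(("top",T),("side",S))}
def rep(n,m,t):
    P=C[n][m];P=P[~np.isnan(P[:,0])]
    if len(P)<4: print(n,t,len(P));return P
    print(n,t,len(P),"med",np.median(P,0).round(1),"lo",np.percentile(P,2,0).round(1),"hi",np.percentile(P,98,0).round(1));return P
v,u=np.mgrid[:480,:640]
def box(a,b,c,d): return (u>=a)&(u<=c)&(v>=b)&(v<=d)
for n,X,bm,bt,br in(("top",T,(290,165,345,270),(420,190,490,310),(105,235,275,285)),("side",S,(305,195,395,295),(395,305,500,415),(205,160,305,265))):
    p=X["p"].astype(int);g=p.max(2);sat=g-p.min(2);c=C[n]
    rep(n,box(*((380,280,390,285) if n=="top" else (190,300,210,320))),"bench")
    dark=box(*bm)&(c[...,2]>45)
    rep(n,dark,"muffs>45");P=rep(n,dark&(c[...,2]>130),"crown top")
    Q=rep(n,dark&(c[...,2]>52)&(c[...,2]<66),"cups top")
    for s in (P,Q):
        if len(s)>5:
            r=cv2.minAreaRect(s[:,:2].astype(np.float32));print("  rect",np.round(r[0],1),np.round(r[1],1),round(r[2],1))
    P=rep(n,box(*br)&(c[...,2]>135),"bar")
    if len(P)>5:
        l=cv2.fitLine(P[:,:2].astype(np.float32),cv2.DIST_HUBER,0,.01,.01).ravel();t=(P[:,:2]-l[2:])@l[:2]
        e=np.percentile(t,[1,99]);print("  line",l[:2],"len",e[1]-e[0],"mid",l[2:]+l[:2]*e.mean())
    tg=box(*bt)&(c[...,2]>14)&(c[...,2]<40);P=rep(n,tg,"tongs")
    k,lab,st,ce=cv2.connectedComponentsWithStats((tg&(g<80)).astype(np.uint8))
    for i in range(1,k):
        if st[i,4]>15: Q=rep(n,lab==i,"grip%d px%s"%(i,ce[i].round()))
    wax=box(*bm)&(p[...,2]>110)&(p[...,0]>180)&(c[...,2]>3)&(c[...,2]<60);rep(n,wax,"wax")
E
python3 meas.py
```

```text
top bench 66 med [ 487.3 -117.5    0.6] lo [ 482.  -128.2   -2.6] hi [ 492.7 -106.6    3.6]
top muffs>45 1262 med [603.5  30.5  98.5] lo [536.2   2.   54.4] hi [695.5  63.2 142.8]
top crown top 230 med [616.1  32.2 141.1] lo [599.5  20.6 134.4] hi [632.7  43.2 144.1]
top cups top 484 med [558.6  30.9  59.6] lo [534.3  -1.6  54.4] hi [698.2  65.2  63.7]
  rect [616.6  32. ] [34.3 21.8] 10.5
  rect [617.   32.1] [166.5  45.8] 10.6
top bar 1208 med [534.9 273.3 149.2] lo [518.9 159.6 141.4] hi [550.7 385.8 152.7]
  line [ 0.09465256 -0.99551034] len 231.33257308056113 mid [534.49805954 272.83379088]
top tongs 927 med [ 540.3 -282.4   23.4] lo [ 445.  -305.    14.7] hi [ 652.  -212.1   27.3]
top wax 42 med [613.3  43.7  40.6] lo [603.7  39.7  27.5] hi [626.2  47.9  44.4]
side bench 440 med [300.6 110.1  -0.8] lo [277.5  78.   -3. ] hi [325.3 144.    1.2]
side muffs>45 1257 med [590.1  22.9  82. ] lo [532.3  -5.7  46.5] hi [690.9  52.4 139.8]
side crown top 161 med [609.5  24.9 138.6] lo [596.7  16.  130.2] hi [630.2  40.2 140.9]
side cups top 378 med [552.9  23.1  57.6] lo [531.4  -6.4  52.2] hi [694.7  58.3  65.1]
  rect [613.5  29.7] [34.8 25.3] 11.7
  rect [614.8  28.1] [169.8  46.7] 11.1
side bar 552 med [530.9 249.5 145.5] lo [515.2 154.3 135.7] hi [547.5 380.3 149.8]
  line [ 0.10059878 -0.99492705] len 230.57394891547997 mid [528.1667345  267.77254599]
side tongs 1132 med [ 526.7 -291.5   22.5] lo [ 440.4 -310.2   14.4] hi [ 648.1 -217.4   24.9]
side grip1 px[428. 351.] 52 med [ 544.2 -251.8   22.5] lo [ 512.8 -258.6   16.1] hi [ 561.4 -245.5   24.5]
side grip2 px[455. 366.] 126 med [ 547.3 -301.2   22. ] lo [ 525.3 -306.    14.5] hi [ 572.1 -294.1   25.1]
side wax 486 med [694.2 162.1  24.5] lo [604.   19.9   3.1] hi [805.3 229.1  40.1]
```

Both views agree: crown (616,31) at z≈140, block 34×22, yaw 10.5°; bar top z≈150, middle about (533,271). Next: the state and the tongs.

Run:
```python
from h import *
o=get_obs();print(o["tcp_pos"],np.round(o["ee_rot"],3).tolist(),o["qpos"],o["contact_force"],o["time_s"])
y=np.array(o["ee_rot"])[:,1];print("tool y angle",np.degrees(np.arctan2(y[1],y[0])))
for n in("top","side"):
    X=np.load(n+"0.npz");c=cloud(n,X["d"]);p=X["p"].astype(int)
    m=(c[...,0]>430)&(c[...,0]<665)&(c[...,1]>-320)&(c[...,1]<-205)&(c[...,2]>15)&(c[...,2]<35)
    P=c[m];g=p.max(2)[m]
    r=cv2.minAreaRect(P[:,:2].astype(np.float32));print(n,r)
    B=P[g<95];k,l,ce=cv2.kmeans(B.astype(np.float32),2,None,(3,50,.1),5,0);print(len(B),ce.round(1))
    for i in(0,1):
        q=B[l.ravel()==i];L=cv2.fitLine(q[:,:2].astype(np.float32),2,0,.01,.01).ravel();print(np.degrees(np.arctan2(L[1],L[0]))%180)
```

```text
[244.87938261 492.14586823 302.81118336] [[-0.895, 0.446, -0.001], [0.446, 0.895, -0.002], [0.0, -0.002, -1.0]] [ 1.00593875e+00  8.79351085e-02  1.37213328e+00  9.86877147e-06
  1.68357647e+00 -1.03084147e-01] [-0.02108268  0.31275694 -0.13948976] 0.1
tool y angle 63.542407331330686
top ((547.7076416015625, -271.1685791015625), (218.4493865966797, 74.0929946899414), 15.288211822509766)
56 [[ 547.7 -295.9   23.1]
 [ 530.2 -248.7   22.1]]
21.28361
20.061022
side ((544.7791748046875, -272.2663879394531), (219.73561096191406, 74.38484191894531), 14.13885498046875)
195 [[ 538.9 -252.1   21.7]
 [ 548.3 -300.4   21.2]]
13.366598
10.966856
```

```bash
R='[[[1,0.618,-0.768,0,0,0,-0.397],[1,0.618,-0.768,0,0,0,-0.397],[1,0.618,-0.768,0,0,0,-0.397],[1,0.618,-0.768,0,0,0,-0.397],[1,0.618,-0.768,0,0,0,-0.397]]]'
true; python3 -m creep '[[[1,0.618,-0.768,0,0,0,-0.397],[1,0.618,-0.768,0,0,0,-0.397],[1,0.618,-0.768,0,0,0,-0.397],[1,0.618,-0.768,0,0,0,-0.397],[1,0.618,-0.768,0,0,0,-0.397]]]' 50
python3 -m creep '[[[1,0.618,-0.768,0,0,0,-0.397],[1,0.618,-0.768,0,0,0,-0.397],[1,0.618,-0.768,0,0,0,-0.397],[1,0.618,-0.768,0,0,0,-0.397],[1,0.618,-0.768,0,0,0,-0.397]]]'
python3 -m creep '[[[1,0.618,-0.768,0,0,0,-0.397],[1,0.618,-0.768,0,0,0,-0.397],[1,0.618,-0.768,0,0,0,-0.397],[1,0.618,-0.768,0,0,0,-0.397],[1,0.618,-0.768,0,0,0,-0.397]]]'
python3 -m creep '[[[1,0.618,-0.768,0,0,0,-0.397],[1,0.618,-0.768,0,0,0,-0.397],[1,0.618,-0.768,0,0,0,-0.397],[1,0.618,-0.768,0,0,0,-0.397],[1,0.618,-0.768,0,0,0,-0.397]]]'
python3 -c "
from h import *
o=get_obs();y=np.array(o['ee_rot'])[:,1];print(o['tcp_pos'],np.degrees(np.arctan2(y[1],y[0])),np.round(o['qpos'],2),o['time_s'])"
```

```text
time_s: 0.52
tcp_pos: [340.2, 373.8, 303.4]
ee_rot: [[-0.456, 0.89, 0.001], [0.89, 0.456, -0.003], [-0.003, -0.0, -1.0]]
contact_force: [-0.4, -0.0, -0.7]
gripper_width: 0.999
finger_force: 0.0
time_s: 0.93
tcp_pos: [432.8, 258.3, 303.1]
ee_rot: [[0.15, 0.989, 0.0], [0.989, -0.15, -0.003], [-0.003, 0.0, -1.0]]
contact_force: [-0.2, 0.9, -0.2]
gripper_width: 0.998
finger_force: 0.0
time_s: 1.35
tcp_pos: [525.5, 142.7, 302.6]
ee_rot: [[0.699, 0.715, -0.001], [0.715, -0.699, -0.003], [-0.002, 0.001, -1.0]]
contact_force: [-0.1, 1.0, -0.2]
gripper_width: 0.999
finger_force: 0.0
time_s: 1.77
tcp_pos: [618.0, 27.0, 301.8]
ee_rot: [[0.985, 0.173, -0.002], [0.173, -0.985, -0.002], [-0.002, 0.002, -1.0]]
contact_force: [-0.7, 0.9, -0.5]
gripper_width: 1.002
finger_force: 0.0
[617.97963028  27.02272842 301.76291867] -80.05746296657752 [-0.05  0.24  1.2  -0.    1.7   1.35] 1.7667
```

```bash
python3 -m creep '[[[1,-0.018,0.026,-0.3,0,0,0],[1,-0.018,0.026,-0.5,0,0,0],[1,-0.018,0.026,-0.65,0,0,0],[1,-0.018,0.026,-0.72,0,0,0],[1,-0.018,0.026,-0.72,0,0,0]]]' 50
python3 - <<'E'
from h import *
p,d=snapshot("side");q,e=snapshot("top")
cv2.imwrite("pics/g1.png",np.hstack([cv2.resize(p[150:310,270:430,::-1],(400,400)),cv2.resize(q[140:300,240:400,::-1],(400,400))]))
E
```

```text
time_s: 2.18
tcp_pos: [611.4, 35.5, 191.6]
ee_rot: [[0.983, 0.184, -0.008], [0.184, -0.983, 0.0], [-0.008, -0.002, -1.0]]
contact_force: [-0.1, 0.5, -0.1]
gripper_width: 1.002
finger_force: 0.0
```

View pics/g1.png

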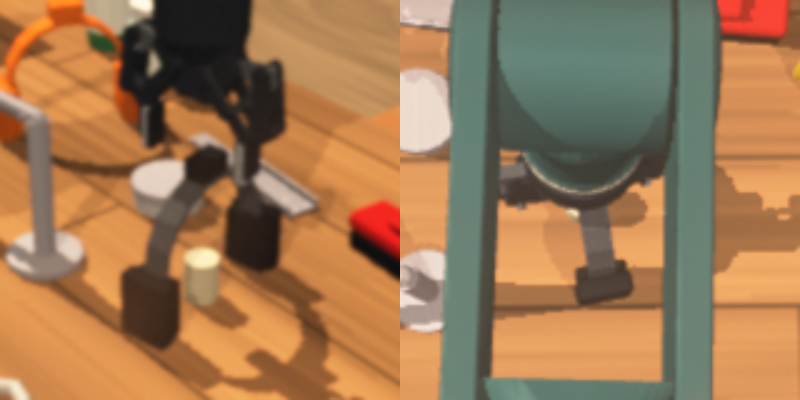

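Side crop (left): the open fingers straddle the crown block at its height. Nudge back by (+3,−4) mm, then close.

```bash
python3 -m creep '[[[1,0.02,-0.027,0,0,0,0],[1,0.02,-0.027,0,0,0,0],[0.6,0.02,-0.027,0.007,0,0,0],[0,0.02,-0.027,0.007,0,0,0],[0,0.02,-0.027,0.007,0,0,0]]]' 50
python3 -m creep '[[[0,0,0,0,0,0,0],[0,0,0,0,0,0,0],[0,0,0,0,0,0,0],[0,0,0,0,0,0,0],[0,0,0,0,0,0,0]]]' 50
```

```text
time_s: 2.7
tcp_pos: [616.5, 31.4, 198.0]
ee_rot: [[0.983, 0.184, 0.002], [0.184, -0.983, -0.0], [0.002, 0.0, -1.0]]
contact_force: [1.1, -1.1, 0.3]
gripper_width: 0.606
finger_force: 0.0
time_s: 3.12
tcp_pos: [616.3, 31.4, 197.2]
ee_rot: [[0.983, 0.184, 0.001], [0.184, -0.983, -0.0], [0.001, 0.0, -1.0]]
contact_force: [0.4, -0.2, 1.8]
gripper_width: 0.243
finger_force: 50.8
```

```bash
python3 -m creep '[[[0,0,0,0.05,0,0,0],[0,0,0,0.2,0,0,0],[0,0,0,0.4,0,0,0],[0,0,0,0.6,0,0,0],[0,0,0,0.8,0,0,0]]]'
python3 -m creep '[[[0,0,0,0.2,0,0,0],[0,0,0,0.33,0,0,0],[0,-0.05,0.2,0.33,0,0,-0.02],[0,-0.1,0.4,0.33,0,0,-0.04],[0,-0.2,0.6,0.33,0,0,-0.056]]]'
python3 -m creep '[[[0,-0.1,0.2,0,0,0,0],[0,-0.2,0.4,0,0,0,0],[0,-0.3,0.7,0,0,0,0],[0,-0.353,0.95,0,0,0,0],[0,-0.353,1.0,0,0,0,0]]]'
python3 -m creep '[[[0,0,0,0,0,0,0],[0,0,0,0,0,0,0],[0,0,0,0,0,0,0]]]'
python3 - <<'E'
from h import *
p,d=snapshot("side");q,e=snapshot("top");np.savez("l.npz",p=p,d=d,q=q,e=e)
cv2.imwrite("pics/g2.png",np.hstack([cv2.resize(p[50:290,130:370,::-1],(400,400)),cv2.resize(q[160:340,90:270,::-1],(400,400))]))
E
```

```text
time_s: 3.53
tcp_pos: [615.6, 31.5, 317.6]
ee_rot: [[0.983, 0.184, -0.002], [0.184, -0.983, 0.0], [-0.002, -0.001, -1.0]]
contact_force: [1.1, 0.6, -1.8]
gripper_width: 0.236
finger_force: 50.4
time_s: 3.95
tcp_pos: [586.5, 121.9, 366.3]
ee_rot: [[0.996, 0.094, 0.0], [0.094, -0.996, 0.0], [0.0, -0.0, -1.0]]
contact_force: [-0.7, 0.9, -2.1]
gripper_width: 0.243
finger_force: 50.4
time_s: 4.37
tcp_pos: [530.4, 276.9, 366.4]
ee_rot: [[0.995, 0.104, -0.002], [0.104, -0.995, 0.004], [-0.002, -0.004, -1.0]]
contact_force: [1.0, -0.2, -2.8]
gripper_width: 0.242
finger_force: 50.4
time_s: 4.62
tcp_pos: [533.5, 270.5, 366.2]
ee_rot: [[0.995, 0.096, -0.001], [0.096, -0.995, -0.001], [-0.001, 0.001, -1.0]]
contact_force: [-0.4, 0.2, -1.4]
gripper_width: 0.241
finger_force: 50.4
```

View pics/g2.png

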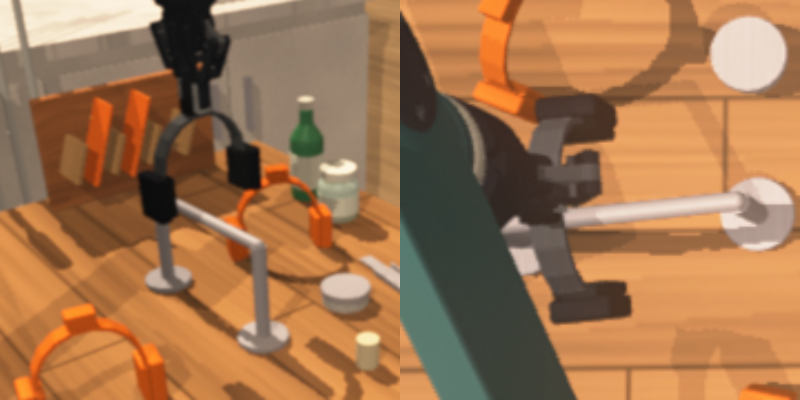

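Muffs hang straight above the bar, cups one on each side. Lower 127 mm, then creep to contact.

```bash
python3 -m creep '[[[0,0,0,-0.2,0,0,0],[0,0,0,-0.4,0,0,0],[0,0,0,-0.6,0,0,0],[0,0,0,-0.75,0,0,0],[0,0,0,-0.85,0,0,0]]]'
python3 -m creep '[[[0,0,0,0,0,0,0],[0,0,0,-0.02,0,0,0],[0,0,0,-0.04,0,0,0],[0,0,0,-0.05,0,0,0],[0,0,0,-0.05,0,0,0]]]'
python3 -c "
from h import *
p,d=snapshot('side');P=cloud('side',d);m=(P[...,2]>165)&(P[...,2]<200);o=get_obs();print(o['tcp_pos'],o['contact_force'])"
```

```text
time_s: 5.13
tcp_pos: [532.6, 269.5, 235.4]
ee_rot: [[0.995, 0.095, -0.005], [0.095, -0.995, -0.002], [-0.005, 0.002, -1.0]]
contact_force: [-0.1, 0.5, -2.2]
gripper_width: 0.249
finger_force: 50.4
time_s: 5.55
tcp_pos: [533.7, 271.4, 232.8]
ee_rot: [[0.995, 0.097, 0.002], [0.097, -0.995, 0.001], [0.002, -0.001, -1.0]]
contact_force: [-0.0, 0.6, -1.1]
gripper_width: 0.244
finger_force: 50.4
[533.64388288 271.47708385 232.72892937] [-0.44367921 -0.17099178 -0.8594278 ]
```

```bash
python3 -m creep '[[[0,0,0,-0.01,0,0,0],[0,0,0,-0.02,0,0,0],[0,0,0,-0.02,0,0,0],[0,0,0,-0.02,0,0,0]]]'
```

```text
time_s: 5.93
tcp_pos: [533.5, 271.6, 229.6]
ee_rot: [[0.995, 0.097, 0.002], [0.097, -0.995, 0.001], [0.002, -0.0, -1.0]]
contact_force: [-0.0, 0.1, 2.9]
gripper_width: 0.244
finger_force: 50.8
```

Contact with the bar (force changed sign). Release, then rise.

```bash
python3 -m creep '[[[0.3,0,0,0,0,0,0],[0.5,0,0,0,0,0,0],[0.7,0,0,0,0,0,0],[1,0,0,0,0,0,0],[1,0,0,0,0,0,0]]]'
python3 -m creep '[[[1,0,0,0.05,0,0,0],[1,0,0,0.15,0,0,0],[1,0,0,0.4,0,0,0],[1,0,0,0.6,0,0,0],[1,0,0,0.8,0,0,0]]]'
python3 -m creep '[[[1,0.018,-0.27,0,0,0,0.0],[1,0.018,-0.54,0,0,0,0.06],[1,0.018,-0.8,0,0,0,0.11],[1,0.018,-1,0,0,0,0.11],[1,0.018,-1,0,0,0,0.11]]]'
python3 -m creep '[[[1,0.018,-0.25,0,0,0,0.0],[1,0.018,-0.5,0,0,0,0.0],[1,0.018,-0.75,0,0,0,0.0],[1,0.018,-1,0,0,0,0.0],[1,0.018,-1,0,0,0,0.0]]]'
python3 - <<'E'
from h import *
p,d=snapshot("side");q,e=snapshot("top");np.savez("side0.npz",p=p,d=d);np.savez("top0.npz",p=q,d=e)
cv2.imwrite("pics/g3.png",np.hstack([cv2.resize(p,(533,400))[:,:,::-1],cv2.resize(q[160:340,90:210,::-1],(267,400))]))
for n,D in(("top",e),("side",d)):
    P=cloud(n,D).reshape(-1,3)
    m=(P[:,2]>166)&(P[:,2]<200)&(abs(P[:,0]-533)<60)&(abs(P[:,1]-271)<60);print(n,m.sum(),np.median(P[m],0),P[m,2].max() if m.any() else 0)
    m=(P[:,2]>5)&(P[:,2]<50)&(abs(P[:,0]-614)<30)&(abs(P[:,1]-31)<30);Q=P[m];t=Q[Q[:,2]>36]
    if len(t)>5:print("wax top",cv2.minEnclosingCircle(t[:,:2].astype(np.float32)),len(t),np.median(t,0))
E
```

```text
time_s: 6.35
tcp_pos: [533.2, 271.4, 228.3]
ee_rot: [[0.995, 0.097, -0.0], [0.097, -0.995, -0.0], [-0.0, 0.0, -1.0]]
contact_force: [0.6, -0.2, 0.4]
gripper_width: 0.858
finger_force: 0.0
time_s: 6.77
tcp_pos: [533.0, 271.4, 350.7]
ee_rot: [[0.995, 0.097, 0.001], [0.097, -0.995, 0.0], [0.001, -0.0, -1.0]]
contact_force: [0.9, -0.4, -0.0]
gripper_width: 1.001
finger_force: 0.0
time_s: 7.18
tcp_pos: [536.0, 116.5, 349.6]
ee_rot: [[0.965, 0.261, 0.001], [0.261, -0.965, -0.003], [0.001, 0.003, -1.0]]
contact_force: [0.8, 0.4, 0.0]
gripper_width: 0.997
finger_force: 0.0
time_s: 7.6
tcp_pos: [538.6, -33.9, 348.8]
ee_rot: [[0.966, 0.26, 0.0], [0.26, -0.966, -0.004], [-0.001, 0.004, -1.0]]
contact_force: [-0.6, 0.5, -0.0]
gripper_width: 0.999
finger_force: 0.0
top 263 [533.65547824 270.8577729  173.38982472] 177.24222475856538
wax top ((616.4963989257812, 34.58894729614258), 15.113033294677734) 159 [615.75133854  35.41684707  40.34381151]
side 103 [529.9963535  264.32851909 171.25315655] 173.78001901242072
wax top ((613.5245361328125, 33.212074279785156), 17.051145553588867) 99 [613.02965257  30.08544668  38.97521591]
```

View pics/g3.png

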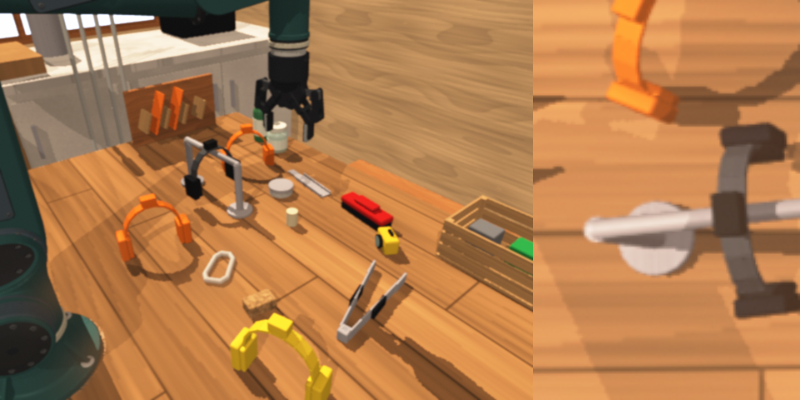

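Muffs hang level on the bar (crown top z≈173), wax uncovered at about (615.5,34). Now the tongs' centre line.

Run:
```python
from h import *
for n in("top","side"):
    X=np.load(n+"0.npz");c=cloud(n,X["d"]);p=X["p"].astype(int)
    m=(c[...,0]>425)&(c[...,0]<670)&(c[...,1]>-330)&(c[...,1]<-195)&(c[...,2]>17)&(c[...,2]<35)
    P=c[m][:,:2];g=p.max(2)[m];z=c[m][:,2];a=np.radians(15);o=np.array([545.,-274.])
    for it in range(4):
        e=np.array([np.cos(a),np.sin(a)]);f=np.array([-e[1],e[0]])
        t=(P-o)@e;s=(P-o)@f;T=[];M=[];W=[]
        for b in range(-50,105,10):
            k=abs(t-b)<8;l=s[k&(s>0)];r=s[k&(s<0)]
            if len(l)>2 and len(r)>2: T.append(b);M.append((np.percentile(l,95)+np.percentile(r,5))/2);W.append(np.percentile(l,95)-np.percentile(r,5))
        k,c0=np.polyfit(T,M,1);o=o+c0*f;a+=np.arctan(k)
    t=(P-o)@e
    # hub rear end at 95+~? ; jaw front end at 88+22=110
    print(n,"deg",np.degrees(a).round(2),"line pt",o.round(1),"t range",np.percentile(t,[.5,99.5]).round(1),"z",np.median(z).round(1),"W",dict(zip(T,np.round(W,0))))
    d=g<95;print(" black t",np.percentile(t[d],[5,50,95]).round(1),"line at t med",(o+e*np.median(t[d])).round(1), "front-110:",(o+e*(np.percentile(t,99.5)-110)).round(1))
o=get_obs();y=np.array(o["ee_rot"])[:,1];print(o["tcp_pos"],np.degrees(np.arctan2(y[1],y[0])))
```

```text
Traceback (most recent call last):
TypeError: expected non-empty vector for x
```

```bash
cat > tg.py <<'E'
from h import *
for n in("top","side"):
    X=np.load(n+"0.npz");c=cloud(n,X["d"]);p=X["p"].astype(int)
    m=(c[...,0]>425)&(c[...,0]<670)&(c[...,1]>-330)&(c[...,1]<-195)&(c[...,2]>17)&(c[...,2]<35)
    P=c[m][:,:2];g=p.max(2)[m];z=c[m][:,2];a=np.radians(15);o=np.array([545.,-274.])
    print(n,m.sum())
    if m.sum()<500: continue
    for it in range(4):
        e=np.array([np.cos(a),np.sin(a)]);f=np.array([-e[1],e[0]])
        t=(P-o)@e;s=(P-o)@f;T=[];M=[];W=[]
        for b in range(-50,105,10):
            k=abs(t-b)<8;l=s[k&(s>0)];r=s[k&(s<0)]
            if len(l)>2 and len(r)>2: T.append(b);M.append((np.percentile(l,95)+np.percentile(r,5))/2);W.append(np.percentile(l,95)-np.percentile(r,5))
        k,c0=np.polyfit(T,M,1);o=o+c0*f;a+=np.arctan(k)
    t=(P-o)@e
    print("deg",np.degrees(a).round(2),"pt",o.round(1),"t",np.percentile(t,[.5,99.5]).round(1),"z",np.median(z).round(1),"W",dict(zip(T,np.round(W).astype(int).tolist())))
    d=g<95;print(" black t",np.percentile(t[d],[5,50,95]).round(1),"at med",(o+e*np.median(t[d])).round(1),"front-110:",(o+e*(np.percentile(t,99.5)-110)).round(1))
o=get_obs();y=np.array(o["ee_rot"])[:,1];print(o["tcp_pos"],np.degrees(np.arctan2(y[1],y[0])))
E
python3 -m creep '[[[1,-0.2,0.25,0,0,0,0.0],[1,-0.2,0.5,0,0,0,0.0],[1,-0.2,0.75,0,0,0,0.0],[1,-0.2,1,0,0,0,0.0],[1,-0.2,1,0,0,0,0.0]]]' >/dev/null
python3 - <<'E'
from h import *
for n in("top","side"):
    p,d=snapshot(n);np.savez(n+"0.npz",p=p,d=d)
E
python3 tg.py
```

```text
top 813
deg 14.93 pt [ 544.3 -271.5] t [-104.9  111.6] z 23.9 W {-50: 34, -40: 36, -30: 47, -20: 53, -10: 55, 0: 56, 10: 57, 20: 58, 30: 58, 40: 57, 50: 60, 60: 63, 70: 68, 80: 69, 90: 71, 100: 73}
 black t [-21.8 -18.   -7.5] at med [ 527.  -276.1] front-110: [ 545.8 -271.1]
side 999
deg 15.16 pt [ 545.2 -274.7] t [-108.5  108.2] z 22.6 W {-50: 35, -40: 37, -30: 53, -20: 54, -10: 54, 0: 55, 10: 57, 20: 57, 30: 56, 40: 58, 50: 60, 60: 65, 70: 68, 80: 69, 90: 71, 100: 73}
 black t [-26.8  -7.4  20.6] at med [ 538.1 -276.6] front-110: [ 543.4 -275.1]
[507.98818027 124.38293529 348.75662645] -74.19616822197325
```

```bash
python3 -m creep '[[[1,0.08,-0.25,0,0,0,0],[1,0.08,-0.5,0,0,0,0],[1,0.08,-0.75,0,0,0,0],[1,0.08,-1,0,0,0,0],[1,0.08,-1,0,0,0,0]]]' >/dev/null
python3 -m creep '[[[1,0.08,-0.25,0,0,0,0],[1,0.08,-0.5,0,0,0,0],[1,0.08,-0.75,0,0,0,0],[1,0.08,-1,0,0,0,0],[1,0.08,-1,0,0,0,0]]]' >/dev/null
python3 -m creep '[[[1,0.083,-0.25,-0.2,0,0,0],[1,0.083,-0.5,-0.4,0,0,0],[1,0.083,-0.627,-0.6,0,0,0],[1,0.083,-0.627,-0.8,0,0,0],[1,0.083,-0.627,-1,0,0,0]]]' 
python3 -m creep '[[[1,0,0,-0.2,0,0,0],[1,0,0,-0.3,0,0,0],[1,0,0,-0.4,0,0,0],[1,0,0,-0.4,0,0,0],[1,0,0,-0.4,0,0,0]]]' 60
python3 tg.py | tail -1
```

```text
time_s: 9.47
tcp_pos: [544.2, -274.4, 195.9]
ee_rot: [[0.965, 0.263, -0.001], [0.263, -0.965, 0.0], [-0.001, -0.001, -1.0]]
contact_force: [-0.4, -0.2, -0.5]
gripper_width: 1.003
finger_force: 0.0
time_s: 9.88
tcp_pos: [544.7, -272.1, 137.7]
ee_rot: [[0.964, 0.267, -0.002], [0.267, -0.964, 0.001], [-0.002, -0.002, -1.0]]
contact_force: [0.1, 0.2, -0.2]
gripper_width: 1.0
finger_force: 0.0
[ 544.66158552 -272.13761509  137.72681576] -74.53316934998468
```

```bash
python3 -m creep '[[[1,0,0,-0.15,0,0,0],[1,0,0,-0.25,0,0,0],[1,0,0,-0.35,0,0,0],[1,0,0,-0.42,0,0,0],[1,0,0,-0.433,0,0,0]]]' 
python3 -m creep '[[[0.61,0,0,0,0,0,0],[0.61,0,0,0,0,0,0],[0.61,0,0,0,0,0,0],[0.61,0,0,0,0,0,0],[0.61,0,0,0,0,0,0]]]' 60
python3 - <<'E'
from h import *
p,d=snapshot("side")
cv2.imwrite("pics/g4.png",cv2.resize(p[260:440,360:540,::-1],(600,600)))
E
```

```text
time_s: 10.3
tcp_pos: [544.8, -272.3, 72.8]
ee_rot: [[0.964, 0.267, -0.001], [0.267, -0.964, 0.001], [-0.001, -0.001, -1.0]]
contact_force: [0.0, 0.3, 0.6]
gripper_width: 0.998
finger_force: 0.0
time_s: 10.72
tcp_pos: [546.4, -273.3, 76.2]
ee_rot: [[0.964, 0.267, 0.004], [0.267, -0.964, -0.002], [0.003, 0.003, -1.0]]
contact_force: [-0.1, 0.8, 6.2]
gripper_width: 0.613
finger_force: 9.3
```

View pics/g4.png

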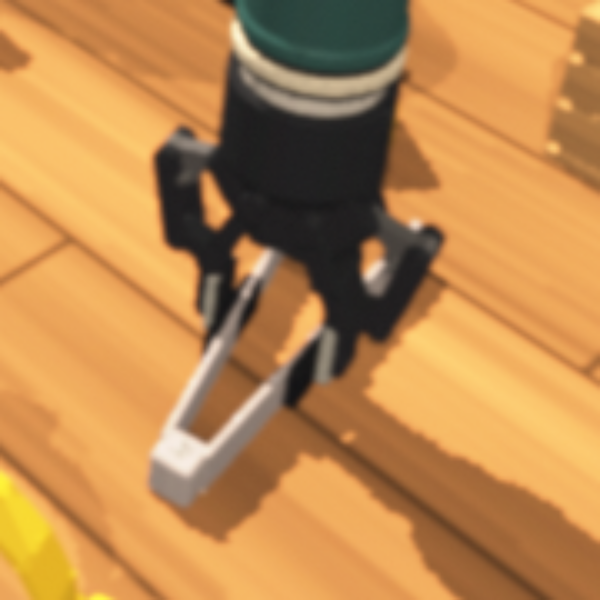

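The pads hold both grips with the jaws open; the tips graze the bench lightly (6 N). Lift.

```bash
python3 -m creep '[[[0.6,0,0,0.03,0,0,0],[0.6,0,0,0.1,0,0,0],[0.6,0,0,0.25,0,0,0],[0.6,0,0,0.4,0,0,0],[0.6,0,0,0.6,0,0,0]]]' 
python3 -m creep '[[[0.6,0,0,0.1,0,0,0],[0.6,0,0,0.15,0,0,0],[0.6,0,0,0.15,0,0,0],[0.6,0,0,0.15,0,0,0]]]'
python3 - <<'E'
from h import *
for n in("side","top"):
    p,d=snapshot(n)
    if n=="side":cv2.imwrite("pics/g5.png",cv2.resize(p[210:450,330:590,::-1],(650,600)))
    P=cloud(n,d).reshape(-1,3);m=(P[:,0]>575)&(P[:,0]<680)&(P[:,1]>-340)&(P[:,1]<-190)&(P[:,2]>60)&(P[:,2]<150);print(n,m.sum(),np.percentile(P[m],[2,50,98],axis=0).round(1).tolist() if m.any() else 0)
E
```

```text
time_s: 11.18
tcp_pos: [543.8, -271.9, 162.4]
ee_rot: [[0.964, 0.267, -0.005], [0.267, -0.964, 0.003], [-0.004, -0.004, -1.0]]
contact_force: [-0.0, -0.6, -1.6]
gripper_width: 0.6
finger_force: 8.9
time_s: 11.52
tcp_pos: [544.7, -272.5, 185.5]
ee_rot: [[0.964, 0.267, -0.001], [0.267, -0.964, 0.0], [-0.001, -0.001, -1.0]]
contact_force: [0.5, 0.4, -1.3]
gripper_width: 0.602
finger_force: 8.9
side 125 [[576.4, -284.1, 110.1], [598.0, -240.8, 128.2], [629.5, -228.8, 133.3]]
top 571 [[577.3, -283.1, 109.8], [614.6, -269.8, 126.7], [656.0, -213.3, 134.5]]
```

View pics/g5.png

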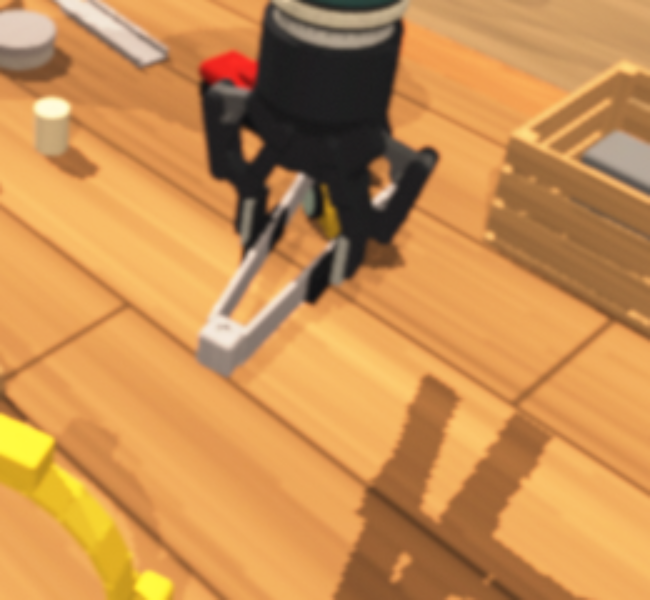

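Run:
```python
from h import *
o=get_obs();tcp=np.array(o["tcp_pos"])[:2]
for n in("top","side"):
    p,d=snapshot(n);P=cloud(n,d).reshape(-1,3);g=p.reshape(-1,3).astype(int).max(1)
    a=np.radians(15.2);e=np.array([np.cos(a),np.sin(a)]);f=np.array([-e[1],e[0]])
    t=(P[:,:2]-tcp)@e;s=(P[:,:2]-tcp)@f;k=(abs(s)<50)&(abs(t)<140)&(P[:,2]>95)&(P[:,2]<150)
    for b in range(-100,116,12):
        m=k&(abs(t-b)<6)
        if m.sum()>4:
            L=s[m&(s>0)];R=s[m&(s<0)];z=lambda w:np.percentile(P[m&w,2],80).round(1) if (m&w).sum()>2 else None
            print(n,b,m.sum(),"zL",z(s>0),"zR",z(s<0),"s",[np.percentile(q,[5,95]).round(1).tolist() if len(q)>2 else None for q in(L,R)])
    print("tmin/max",np.percentile(t[k],[.5,99.5]))
```

```text
top -52 29 zL 130.3 zR None s [[14.7, 17.8], None]
top -40 41 zL 131.5 zR None s [[14.9, 18.7], None]
top -28 56 zL 131.7 zR 116.3 s [[15.9, 26.3], [-14.4, -12.8]]
top -16 39 zL 132.9 zR None s [[17.5, 26.9], None]
top 20 62 zL 132.6 zR 123.4 s [[19.8, 27.4], [-17.4, -15.7]]
top 32 73 zL 131.4 zR 130.5 s [[21.5, 25.6], [-21.0, -18.4]]
top 44 81 zL 131.2 zR 130.8 s [[22.7, 27.0], [-23.1, -18.9]]
top 56 84 zL 131.6 zR 131.3 s [[23.3, 27.9], [-24.6, -20.2]]
top 68 90 zL 132.2 zR 131.7 s [[25.5, 30.6], [-26.4, -21.4]]
top 80 88 zL 132.9 zR 131.3 s [[26.4, 31.3], [-27.7, -22.8]]
top 92 89 zL 132.5 zR 130.9 s [[27.0, 32.2], [-28.6, -24.0]]
top 104 87 zL 132.2 zR 131.3 s [[27.4, 32.3], [-29.0, -24.6]]
tmin/max [-55.33593399 110.77947838]
side -100 149 zL 131.2 zR 130.5 s [[0.6, 10.1], [-12.7, -0.7]]
side -88 105 zL 130.7 zR 130.5 s [[1.7, 11.2], [-14.3, -3.3]]
side -76 84 zL 130.4 zR 129.8 s [[8.5, 12.0], [-15.3, -12.2]]
side -64 99 zL 130.2 zR 130.3 s [[9.5, 12.9], [-16.4, -12.7]]
side -52 94 zL 130.1 zR 129.2 s [[10.6, 14.1], [-17.7, -14.0]]
side -40 94 zL 130.5 zR 130.0 s [[11.9, 15.1], [-18.7, -15.0]]
side -28 179 zL 130.2 zR 129.7 s [[13.1, 23.2], [-25.9, -17.5]]
side -16 277 zL 139.3 zR 138.6 s [[14.5, 31.3], [-33.2, -19.0]]
side -4 253 zL 141.5 zR 142.3 s [[15.5, 37.4], [-40.3, -19.7]]
side 8 90 zL 134.8 zR 136.9 s [[15.9, 25.1], [-40.3, -18.9]]
side 20 43 zL 130.2 zR None s [[15.9, 23.7], None]
side 32 28 zL 130.7 zR None s [[18.8, 22.3], None]
side 44 32 zL 130.0 zR None s [[19.6, 23.4], None]
side 56 33 zL 130.0 zR 129.8 s [[20.9, 24.2], [-27.8, -24.3]]
side 68 43 zL 120.7 zR 130.8 s [[22.0, 22.8], [-30.3, -25.1]]
side 80 13 zL 111.4 zR 131.4 s [[23.3, 24.3], [-30.0, -26.7]]
tmin/max [-110.92233192   76.02615604]
```

Tongs carried level (underside 107 mm at TCP z 185.5). Move the bite over the wax and measure before descending.

```bash
python3 -m creep '[[[0.6,-0.02,0.1,0,0,0,0],[0.6,-0.04,0.35,0,0,0,0],[0.6,-0.045,0.6,0,0,0,0],[0.6,-0.045,0.8,0,0,0,0],[0.6,-0.045,0.94,0,0,0,0]]]' >/dev/null
python3 -m creep '[[[0.6,-0.01,0.25,0,0,0,0],[0.6,-0.045,0.5,0,0,0,0],[0.6,-0.045,0.7,0,0,0,0],[0.6,-0.045,0.85,0,0,0,0],[0.6,-0.045,0.943,0,0,0,0]]]' >/dev/null
python3 -m creep '[[[0.6,0,0,-0.1,0,0,0],[0.6,0,0,-0.2,0,0,0],[0.6,0,0,-0.27,0,0,0],[0.6,0,0,-0.27,0,0,0],[0.6,0,0,-0.27,0,0,0]]]'
python3 - <<'E'
from h import *
W=np.array([616.3,34.8])
for n in("side","top"):
    p,d=snapshot(n)
    if n=="side":cv2.imwrite("pics/g6.png",cv2.resize(p[150:350,250:450,::-1],(600,600)))
    P=cloud(n,d).reshape(-1,3);a=np.radians(15.2);e=np.array([np.cos(a),np.sin(a)]);f=np.array([-e[1],e[0]])
    t=(P[:,:2]-W)@e;s=(P[:,:2]-W)@f;k=(abs(s)<45)&(abs(t)<40)&(P[:,2]>75)&(P[:,2]<110)
    print(n,k.sum(),"t max",np.percentile(t[k],99) if k.any() else 0)
    for nm,m in(("L",k&(s>0)&(abs(t)<15)),("R",k&(s<0)&(abs(t)<15))):
        if m.sum()>4:print(nm,np.percentile(s[m],[5,95]),np.median(P[m,2]))
    w=(np.hypot(t,s)<25)&(P[:,2]>34)&(P[:,2]<48);print("wax top ts",w.sum(),np.median(t[w]) if w.any() else 0,np.median(s[w]) if w.any() else 0)
E
```

```text
time_s: 12.97
tcp_pos: [530.7, 10.1, 144.4]
ee_rot: [[0.964, 0.267, -0.003], [0.267, -0.964, 0.0], [-0.003, -0.001, -1.0]]
contact_force: [-0.0, 1.2, -1.0]
gripper_width: 0.603
finger_force: 8.9
side 149 t max 20.054226092784706
L [23.19741664 26.69390415] 90.04970784376064
R [-34.24500995 -29.26823456] 86.19737208315797
wax top ts 52 -7.440135061419408 -10.375029299729741
top 31 t max 22.931010861040548
R [-31.30848702 -26.96766215] 93.38273704725111
wax top ts 0 0 0
```

View pics/g6.png

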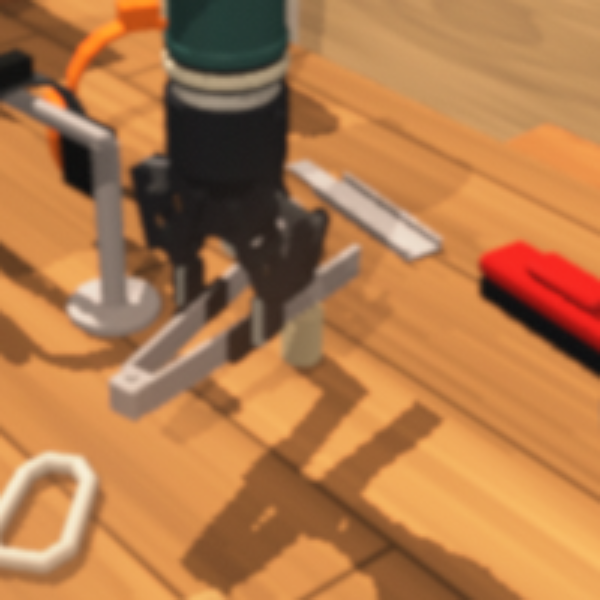

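The tongs' bite is centred on the wax within about 1.5 mm (arms straddle the wax at crop (302,335)). Descend and close.

```bash
python3 -m creep '[[[0.6,0,0.007,-0.05,0,0,0],[0.6,0,0.007,-0.15,0,0,0],[0.6,0,0.007,-0.25,0,0,0],[0.6,0,0.007,-0.34,0,0,0],[0.6,0,0.007,-0.387,0,0,0]]]'
python3 -m creep '[[[0.6,0,0,0,0,0,0],[0.55,0,0,0,0,0,0],[0.5,0,0,0,0,0,0],[0.45,0,0,0,0,0,0],[0.4,0,0,0,0,0,0]]]' 50
python3 -m creep '[[[0.35,0,0,0,0,0,0],[0.35,0,0,0,0,0,0],[0.35,0,0,0,0,0,0],[0.35,0,0,0,0,0,0],[0.35,0,0,0,0,0,0]]]' 50
```

```text
time_s: 13.48
tcp_pos: [530.9, 10.8, 85.9]
ee_rot: [[0.964, 0.266, -0.002], [0.266, -0.964, 0.0], [-0.002, -0.001, -1.0]]
contact_force: [-1.1, -0.3, -1.9]
gripper_width: 0.602
finger_force: 8.9
time_s: 13.9
tcp_pos: [532.4, 10.8, 88.7]
ee_rot: [[0.964, 0.267, 0.003], [0.267, -0.964, -0.0], [0.002, 0.001, -1.0]]
contact_force: [-0.3, -0.1, -0.3]
gripper_width: 0.467
finger_force: 50.3
time_s: 14.32
tcp_pos: [532.1, 10.8, 88.0]
ee_rot: [[0.964, 0.267, 0.002], [0.267, -0.964, -0.0], [0.001, 0.001, -1.0]]
contact_force: [0.1, -0.1, 0.7]
gripper_width: 0.462
finger_force: 50.4
```

Stopped at about 40 mm with 50 N: the jaws hold the wax. Lift 130 mm.

```bash
python3 -m creep '[[[0.3,0,0,0.02,0,0,0],[0.3,0,0,0.07,0,0,0],[0.3,0,0,0.15,0,0,0],[0.3,0,0,0.25,0,0,0],[0.3,0,0,0.35,0,0,0]]]'
python3 -m creep '[[[0.3,0,0,0.12,0,0,0],[0.3,0,0,0.24,0,0,0],[0.3,0,0,0.36,0,0,0],[0.3,0,0,0.46,0,0,0],[0.3,0,0,0.52,0,0,0]]]'
python3 -m creep '[[[0.3,0,0,0,0,0,0],[0.3,0,0,0,0,0,0],[0.3,0,0,0,0,0,0],[0.3,0,0,0,0,0,0],[0.3,0,0,0,0,0,0]]]'
python3 - <<'E'
from h import *
p,d=snapshot("side");q,e=snapshot("top")
c=cloud("side",d);P=p.astype(int);w=(P[...,0]>150)&(P[...,2]>90)&(P[...,0]-P[...,2]>15)&(P[...,0]-P[...,1]<30)&(abs(c[...,0]-615)<35)&(abs(c[...,1]-32)<35)
print(w.sum(),np.percentile(c[w],[3,50,97],axis=0).round(1).tolist() if w.any() else 0)
cv2.imwrite("pics/g7.png",np.hstack([cv2.resize(p[100:350,190:440,::-1],(400,400)),cv2.resize(q[130:330,140:340,::-1],(400,400))]))
E
```

```text
time_s: 14.73
tcp_pos: [531.2, 11.0, 141.0]
ee_rot: [[0.964, 0.267, -0.001], [0.267, -0.964, 0.0], [-0.001, -0.0, -1.0]]
contact_force: [0.2, -0.1, -1.1]
gripper_width: 0.46
finger_force: 50.4
time_s: 15.15
tcp_pos: [532.1, 10.9, 221.2]
ee_rot: [[0.964, 0.267, 0.004], [0.267, -0.964, -0.0], [0.004, 0.001, -1.0]]
contact_force: [-0.2, -0.2, -0.9]
gripper_width: 0.462
finger_force: 50.4
time_s: 15.57
tcp_pos: [531.0, 10.9, 216.6]
ee_rot: [[0.964, 0.267, -0.003], [0.267, -0.964, 0.0], [-0.003, -0.001, -1.0]]
contact_force: [-0.4, 1.0, -1.5]
gripper_width: 0.46
finger_force: 50.4
20 [[593.5, 7.7, 133.2], [612.5, 15.2, 160.6], [632.9, 24.3, 165.3]]
```

View pics/g7.png

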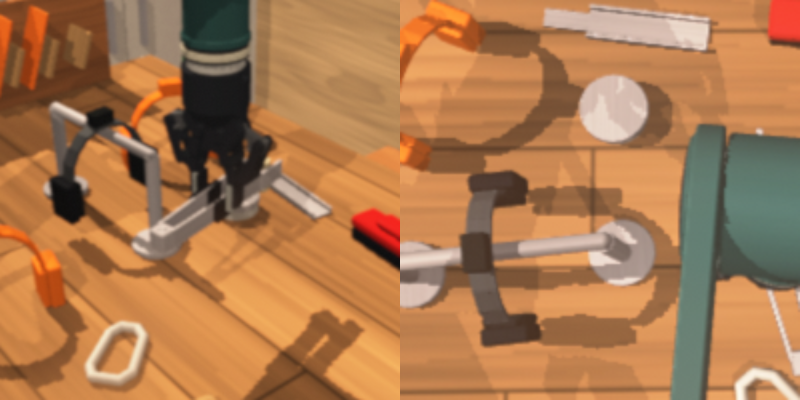

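The muffs still hang on the bar and the wax is off the bench between the jaws: cream pixels up to z≈160, opening unchanged at 0.46. Settle and hand in.

```bash
python3 -m creep '[[[0.3,0,0,0,0,0,0],[0.3,0,0,0,0,0,0],[0.3,0,0,0,0,0,0],[0.3,0,0,0,0,0,0],[0.3,0,0,0,0,0,0]]]'
python3 -m creep '[[[0.3,0,0,0,0,0,0],[0.3,0,0,0,0,0,0],[0.3,0,0,0,0,0,0],[0.3,0,0,0,0,0,0],[0.3,0,0,0,0,0,0]]]'
python3 -c "
from h import *
print(np.abs(get_obs()['joint_vel']).max());print(hand_in())"
```

```text
time_s: 16.08
tcp_pos: [531.6, 10.9, 218.0]
ee_rot: [[0.964, 0.267, 0.0], [0.267, -0.964, -0.0], [0.0, 0.0, -1.0]]
contact_force: [-0.4, 0.2, -1.1]
gripper_width: 0.463
finger_force: 50.4
time_s: 16.5
tcp_pos: [531.6, 10.9, 218.0]
ee_rot: [[0.964, 0.267, 0.0], [0.267, -0.964, -0.0], [0.0, 0.0, -1.0]]
contact_force: [-0.1, 0.6, -0.6]
gripper_width: 0.462
finger_force: 50.4
0.0011013352664030038
the job is handed in; nothing more can be done
None
```

The ear defenders hang on the rail, let go; the tongs hold the wax still, its centre an estimated 15 cm above the bench. I handed the job in at 16.5 s, and no verdict came back.

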